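# Timed spin-down in the mini centrifuge

## Task

Start a timed spin of the tubes that are already in the mini centrifuge, pressing and pushing with the closed fingertips only. In this order: press the bench timer's round clear key fully down and let it up, push the centrifuge's lid fully shut, press in the upper half of the rocker switch on its front fully over to on, then press the timer's long start key fully down and let it up. Do not start the rotor under an open lid or the timer before the rotor, do not touch the clear key again once the rotor runs, and do not lift or shove aside the timer or any of the things lying about.

Things in the scene. Friction and masses are not known exactly. Their poses are not given: they have to be found in the camera images.
- mini_centrifuge: Small white bench centrifuge, fixed, 181 (x) x 155 (y) x 124 mm high with its clear blue lid shut. Origin: centre of its underside; z up, +x from its front (rocker side) to its back (hinge side). Casing solid to 76 mm height over x = -81 to +86 mm; the shut lid's flat top is at 124 mm over x = -47 to +69, y = -60 to +60 mm. Its rotor is loaded.
- mini_centrifuge_lid (a joint): Centrifuge lid on a level hinge at the back: 0 = shut, larger = more open (rad); starts at 0.7 to 1.1, leaning up and back. It stays where it is left and sinks by itself only below about 0.2; 1 to 2 N at the front edge moves it. It is shut by pushing on its outer face, from behind and above, towards the front and down.
- lid_hinge (a point): Middle of the lid's hinge line, fixed on the centrifuge at x = +77, y = 0, z = 83.5 mm of its frame.
- lid_edge (a point): Middle of the upper (outer) front edge of the lid; moves with it. With the lid shut it lies 124 mm before the hinge (-x of the centrifuge) and 40.5 mm above it. For contact the clear dome counts as a flat slab 14 mm thick, 120 mm wide, whose outer face runs 116 mm from this edge back towards the hinge side.
- mini_centrifuge_switch (a joint): Centrifuge rocker switch, small black, 14 mm wide, 17 mm high, upright on the front face: +0.17 rad = off (upper half stands out), -0.17 = on (upper half pressed in). It stays where it is put; about 2 N on its upper half along the centrifuge's +x moves it; its stop is rigid.
- rocker_upper (a point): Middle of the upper half of the rocker's face; moves with it. About 5.5 mm above the rocker's pivot and 35 mm above the desk, at x = -91, y = -40 mm of the centrifuge (right of the middle seen from the front). The rocker stands a few mm out of the casing's front; the casing is nowhere further forward.
- lab_timer: Bench timer lying loose on the desk, 100 (x) x 150 (y) x 46 mm, about 0.35 kg, white, rubber feet. Origin: centre of its underside, z up; its display slopes up towards the +x side (46 mm high at the back), its keys are along the -x side on the flat deck, 25 mm high. Lies left or right of the centrifuge.
- clear_key_top (a point): Centre of the top of the timer's clear key: round, 24 mm across, at x = -25, y = +48 mm of the timer, top 32.5 mm above the desk, 7.5 mm proud of the deck. It is the left key as seen from the -x side.
- clear_key (a joint): Clear key travel: 0 up, 0.004 m fully down, springs back; about 1.5 N to start and 4 N at the bottom.
- start_key_top (a point): Centre of the top of the timer's start key: a long bar 50 mm along y by 24 mm along x, at x = -25, y = -40 mm of the timer, top 32.5 mm above the desk, 7.5 mm proud of the deck; the right key seen from the -x side. (The two small flush dots between the keys are not used.)
- start_key (a joint): Start key travel: 0 up, 0.004 m fully down, springs back; about 1.5 N to start and 4 N at the bottom.
- register: Blue notebook 210 x 152 x 14 mm, bystander, on the other side of the centrifuge from the timer. Origin: centre of its underside.
- pen_click: Red click pen 145 mm long, bystander, lying on the notebook. Origin at its underside.
- cup_c: White specimen cup with a blue cap, 64 mm across and high, bystander, standing right of the centrifuge. Origin: centre of its underside.
- label_roll: Roll of white labels, 69 mm across, 41 mm high, bystander, standing in front and to the left of the centrifuge. Origin: centre of its underside.
- marker: White and red marker pen, 135 mm long and 16 mm thick, bystander, lying in front of the centrifuge. Origin at its underside.
- tape_roll: Roll of masking tape, 103 mm across, 25 mm high, bystander, lying right of the centrifuge towards the back. Origin: centre of its underside.
- stapler: Blue stapler 128 x 34 x 42 mm, bystander, lying behind the centrifuge. Origin: centre of its underside.

How it is judged:
On the way, in this order (a step that is already met when the one before it is completed fails the run):
1. the timer's round clear key is pressed down (value of joint clear_key above 0.003 m), for 0.1 s.
2. the centrifuge lid is pushed shut, with the clear key up again (value of joint mini_centrifuge_lid below 0.05 rad and value of joint clear_key below 0.001 m), for 0.2 s.
3. the rocker is pressed over to on (value of joint mini_centrifuge_switch below -0.12 rad), for 0.1 s.
4. the timer's long start key is pressed down (value of joint start_key above 0.003 m), for 0.1 s.
At the end, for the whole second after the job is handed in: The lid is shut (within 0.05 rad), the rocker is on (below -0.12 rad), both timer keys are up again (within 1 mm), and the timer lies at rest within 25 mm of where it was (all of step 2 and value of joint mini_centrifuge_switch below -0.12 rad and value of joint start_key below 0.001 m and distance of lab_timer from where it was at the start of the episode below 0.025 m and height (world z) of lab_timer below 0.01 m and linear speed of lab_timer below 0.02 m/s); the robot touches nothing.
It fails at once if the rocker is on while the lid is open (value of joint mini_centrifuge_switch below -0.05 rad and value of joint mini_centrifuge_lid above 0.12 rad).
It fails at once if the start key is pressed while the rocker is not on (value of joint start_key above 0.002 m and value of joint mini_centrifuge_switch above -0.05 rad).
It fails at once if the clear key is pressed again once the rocker is on (value of joint clear_key above 0.002 m and value of joint mini_centrifuge_switch below -0.05 rad).
It fails at once if the timer is lifted, tipped or shoved by more than 25 mm (height (world z) of lab_timer above 0.01 m or angle between lab_timer's own z axis and vertical above 0.12 rad or distance of lab_timer from where it was at the start of the episode above 0.025 m).
It fails at once if one of the things lying about is lifted or moved by more than 30 mm (distance of any of register, pen_click, cup_c, label_roll, marker, tape_roll, stapler from where it was at the start of the episode above 0.03 m).
It also fails if it takes over 70 s, if anything falls off the work surface, if the arm or the gripper's body presses on something with over 40 N, if the wrist force passes 120 N, or if a joint passes its speed limit or range.

## Robot

A 6-joint arm with a two-finger parallel gripper is mounted at the origin on a cart in front of the work surface, level with it; the furniture and walls round the work are solid. World frame = base frame: x ahead of the robot, y to its left, z up, the work surface at z = 0. Lengths are in m, angles in rad, forces in N, time in s.
With the tool pointing down it reaches from about 0.325 to 0.775 m from the base axis. Payload 9.3 kg.
Tool frame: the origin (TCP) lies midway between the tips of the shut fingers; the grasp point (between the pads) lies 19 mm behind it; z points along the fingers, y is the line along which they close (so a half turn about z gives the same grasp; the last joint's range is limited). The gripper opens to 85 mm and grips with 20 to 120 N. Pads are 22 mm wide; open, the fingers measure 114 mm over their backs; the gripper's body (76 mm by 85 mm) begins 54 mm behind the grasp point. The pads swing forward as they close: fully open they stand 13 mm farther back than shut.
Start: joints at [1.152, 0.259, 0.021, 1.334, 0, 1.418], TCP at [0.144, 0.531, 0.211] pointing down, gripper open.
Joint ranges: [-3.04, 3.04], [-0.91, 1.82], [-1.04, 1.36], [-1.92, 1.95], [-1.52, 1.45], [-3.14, 3.14]. Speed limits (rad/s): [2.22, 2.22, 2.79, 3.14, 3.14, 3.14].

## Interface

Orientations are given as a unit quaternion [w, x, y, z].
In Python, from plant import arm, hand, planner, get_image, camera_model, job, get_time, get_joint_pos, get_qd, get_joint_efforts, get_ee_pos, get_ee_rot, get_force, get_ft_torque, get_grip_width, get_gripper_force gives the robot as it stands. Calls block until the motion is done:
- arm.goto(position, orientation): joint-space move of the TCP to a pose.
- arm.move_l(position, rate=0.15, orientation=None): straight line of the TCP; orientation=None keeps the orientation; rate is the mean speed in m/s.
- arm.movej(angles): joint-space move.
- hand.command_gripper(opening, newtons=None): finger opening in m; newtons is the grip in N (None keeps the last); returns when the fingers have stopped.
- arm.wait(seconds).
- planner.ik(position, orientation): joint angles nearest the present ones, or None.
- get_image(name): name is "side" or "top" or "wrist"; returns (picture, depth): 384x512x3 uint8, red, green, blue; 384x512 float32, m along the optical axis (not along the pixel's ray), 0 where there is no reading.
- camera_model(name): a dict with "fovy" (degrees; the focal length in pixels is half the picture's height over the tangent of half this angle, whatever the lens; pixels are square), "cx", "cy" (the principal point, pixels), "k1" (the pictures are not rectified: a ray, as slopes to the right and down, at radius r is drawn at 1 + k1 r^2 times it, then the intrinsics apply), "cam_to_world" (4x4, takes a point from camera to world coordinates); the wrist camera has in their place "T_tool_cam" (4x4, takes a point from camera to tool coordinates, whose origin is the TCP and whose axes are the flange's). Camera axes: x right, y down, z forward; pixel columns grow to the right and rows downward; lengths in m; the calibration is good to about 2 mm. A picture is of the moment at which its call begins: read the wrist's pose just before it. camera_model takes no time and is no camera call.
A pose or a line that the arm cannot do raises arm.Unreachable and nothing moves.
- job.finish_job(): hands the job in; it is judged then, once.
Readings, each from a call of its own:
- get_time(): time.
- get_joint_pos(): joint angles.
- get_qd(): joint speeds.
- get_joint_efforts(): joint torques, N m.
- get_ee_pos(): TCP position.
- get_ee_rot(): TCP orientation.
- get_force(): force on the tool from outside, world axes, zero at the start.
- get_ft_torque(): the same for the moment, N m.
- get_grip_width(): finger opening in m.
- get_gripper_force(): force on a finger pad.
Only numpy, scipy, OpenCV 4.12 (cv2) and the standard library are available. Lean on these libraries where they do the work, as an engineer would, in place of code of your own. Each camera call takes 0.05 s, during which the arm holds its last target. There are 200 camera calls.

## Working session

There is one attempt and no reset: what is moved stays moved. The work goes in short steps, each a Python script; the robot and the scene stay as the last script left them, time stands still between calls to the robot, and variables do not carry over. Pictures are saved under pics/ and viewed, at most 10 in all, crops included, and the job is handed in when it is done.

```bash
mkdir -p pics
cat > h.py <<'E'
import numpy as np, cv2
from plant import *
def world(u,v,d,m,T=None):
    f=192/np.tan(np.radians(m["fovy"])/2)
    K=np.array([[f,0,m["cx"]],[0,f,m["cy"]],[0,0,1.]])
    p=cv2.undistortPoints(np.array([[[u,v]]],float).reshape(-1,1,2),K,np.array([m["k1"],0,0,0,0.])) if False else None
    x=(np.asarray(u,float)-m["cx"])/f; y=(np.asarray(v,float)-m["cy"])/f
    a,b=x.copy(),y.copy()
    for _ in range(20):
        s=1+m["k1"]*(a*a+b*b); a,b=x/s,y/s
    P=np.stack([a*d,b*d,d*np.ones_like(a)],-1)
    T=m["cam_to_world"] if T is None else T
    T=np.array(T); return P@T[:3,:3].T+T[:3,3]
E
python3 - <<'E'
from h import *
for n in("top","side"):
    im,d=get_image(n); cv2.imwrite(f"pics/{n}0.png",cv2.resize(im[:,:,::-1],(800,600),interpolation=cv2.INTER_CUBIC)); np.savez(n+"0.npz",im=im,d=d)
    m=camera_model(n); print(n,{k:np.round(v,3) for k,v in m.items()})
print(get_time(),get_ee_rot())
E
```

```text
top {'fovy': np.float64(52.874), 'cx': np.float64(258.794), 'cy': np.float64(188.817), 'k1': np.float64(-0.006), 'cam_to_world': array([[ 0.093, -0.971,  0.219,  0.358],
       [-0.996, -0.092,  0.014, -0.019],
       [ 0.007, -0.219, -0.976,  1.144],
       [ 0.   ,  0.   ,  0.   ,  1.   ]])}
side {'fovy': np.float64(55.809), 'cx': np.float64(250.972), 'cy': np.float64(193.984), 'k1': np.float64(-0.008), 'cam_to_world': array([[-0.991, -0.096,  0.095,  0.487],
       [-0.134,  0.606, -0.784,  0.778],
       [ 0.018, -0.79 , -0.613,  0.713],
       [ 0.   ,  0.   ,  0.   ,  1.   ]])}
0.1 [-1.65073412e-04  1.32529571e-01  9.91178886e-01 -5.49898467e-04]
```

View pics/top0.png

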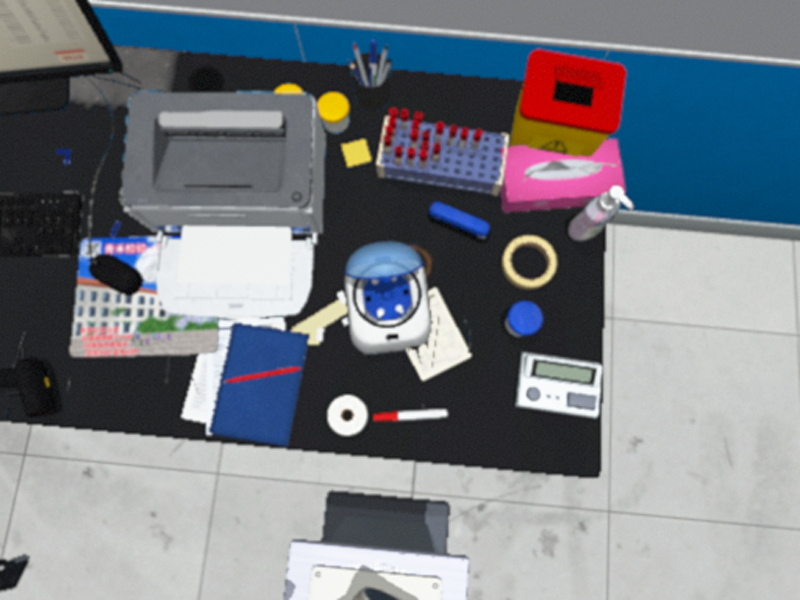

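View pics/side0.png

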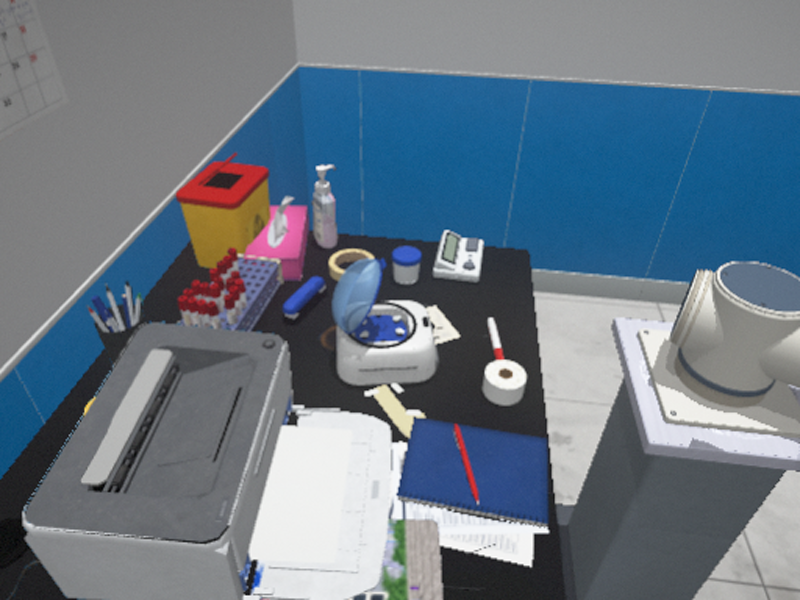

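Top view (800 px scale): the timer is at (558,383) with its clear key at (532,393) and start key at (583,401). The centrifuge is at (388,300) with the lid open towards the back, the rocker low on its front at ~(392,337), and the marker and label roll in front. I'll take an enlarged crop.

Run:
```python
from h import *
z=np.load("top0.npz"); im,d=z["im"],z["d"]
cv2.imwrite("pics/crop1.png",cv2.resize(im[150:275,215:390,::-1],None,fx=4.5,fy=4.5,interpolation=cv2.INTER_CUBIC))
m=camera_model("top"); v,u=np.mgrid[0:384,0:512]
P=world(u,v,d,m); np.save("P.npy",P)
# timer white px above desk
hsv=cv2.cvtColor(im,cv2.COLOR_RGB2HSV)
for name,(u0,u1,v0,v1) in dict(timer=(325,390,220,272),cent=(215,282,150,232)).items():
    s=np.zeros((384,512),bool); s[v0:v1,u0:u1]=1
    s&=(P[...,2]>0.015)&(d>0)
    Q=P[s]; r=cv2.minAreaRect((Q[:,:2]*1000).astype(np.float32)); print(name,r,len(Q),Q.min(0),Q.max(0)); print(np.round(cv2.boxPoints(r)))
print(P[60:270:30,300,2])
```

```text
timer ((470.06182861328125, -303.6257629394531), (151.00180053710938, 100.15877532958984), 86.74271392822266) 1812 [ 0.41696638 -0.37997194  0.01501003] [ 0.52374615 -0.22651807  0.05242745]
[[ 416. -376.]
 [ 516. -382.]
 [ 524. -231.]
 [ 424. -225.]]
cent ((587.503173828125, 27.34539794921875), (182.2208709716797, 154.8421630859375), 12.481422424316406) 3387 [ 0.49282153 -0.05798787  0.01552791] [0.67766842 0.1130152  0.21095361]
[[482.  83.]
 [515. -68.]
 [693. -29.]
 [660. 123.]]
[ 0.00161094  0.05480908  0.0141145   0.01004767 -0.00155718  0.00413704
 -0.0046103 ]
```

View pics/crop1.png

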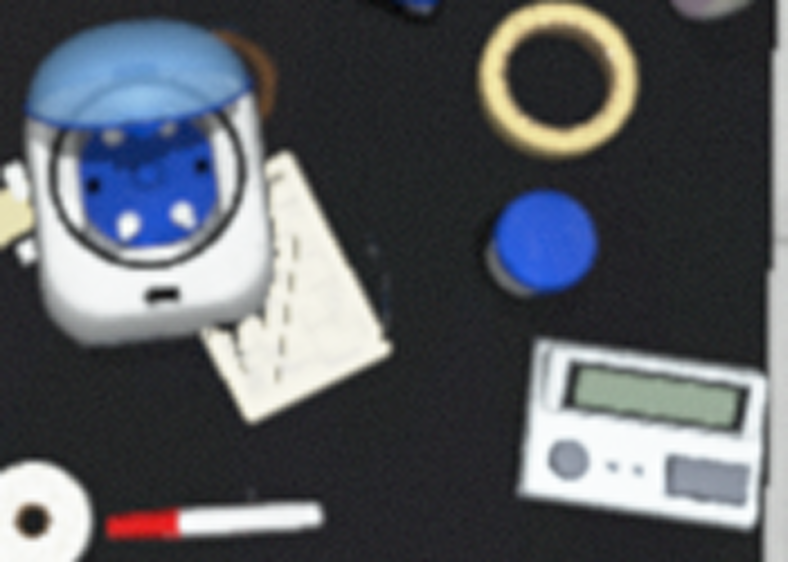

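The crop shows the clear key at crop (568,460), the start key at (707,479) and the timer box at (525–765, 340–525). The centrifuge's front edge runs from (75,340) to (245,318), and the lid is open at the back.

Run:
```python
from h import *
m=camera_model("top");P=np.load("P.npy")
for n,(a,b) in dict(clear=(568,460),start=(707,479),roll=(35,515),marker0=(108,527),marker1=(322,514)).items():
    u=215+a/4.5-.4;v=150+b/4.5-.4
    zt=.0325 if n in("clear","start") else .015
    q0=world(u,v,0.,m);q1=world(u,v,1.,m);t=(zt-q0[2])/(q1[2]-q0[2]);print(n,q0+t*(q1-q0), P[int(round(v)),int(round(u))])
Q=P[150:232,215:282].reshape(-1,3)
s=Q[(Q[:,2]>.02)&(Q[:,2]<.079)&(Q[:,0]<.64)]*1000
r=cv2.minAreaRect(s[:,:2].astype(np.float32));print(r,np.round(cv2.boxPoints(r)))
a=np.radians(12.4);R=np.array([[np.cos(a),np.sin(a)],[-np.sin(a),np.cos(a)]])
c=np.array([587.5,27.3])
L=np.c_[(s[:,:2]-c)@R.T,s[:,2]]
for z in range(20,80,10):
    k=L[abs(L[:,2]-z)<5]; 
    if len(k):print(z,len(k),np.percentile(k[:,:2],[1,99],axis=0).round(1).tolist())
for y0 in range(-60,70,15):
    k=L[abs(L[:,1]-y0)<4]; print("front",y0,k[:,0].min().round(1))
for x0 in range(-60,30,15):
    k=L[abs(L[:,0]-x0)<4]; print("sides",x0,k[:,1].min().round(1),k[:,1].max().round(1))
T=Q[(Q[:,2]>.1)]*1000;T=np.c_[(T[:,:2]-c)@R.T,T[:,2]];T=T[abs(T[:,1])<15]
for z in range(100,215,8):
    k=T[abs(T[:,2]-z)<4]
    if len(k):print("lid",z,k[:,0].min().round(),k[:,0].max().round(),len(k))
```

```text
clear [ 0.44639258 -0.25361141  0.0325    ] [ 0.4459626  -0.2542055   0.03219449]
start [ 0.44269999 -0.34195287  0.0325    ] [ 0.44284308 -0.34254776  0.03326668]
roll [0.38126037 0.0801925  0.015     ] [ 0.3816177   0.08271989 -0.00113634]
marker0 [0.37814229 0.03305094 0.015     ] [0.37746946 0.03189811 0.0133693 ]
marker1 [ 0.39898861 -0.10215843  0.015     ] [ 0.39903947 -0.10296142 -0.00151941]
((570.064453125, 24.163604736328125), (141.65420532226562, 158.70310974121094), 9.406780242919922) [[487.  91.]
 [513. -66.]
 [653. -43.]
 [627. 114.]]
20 11 [[-85.3, -71.4], [-61.5, 58.7]]
30 36 [[-86.8, -67.9], [-65.2, 70.2]]
40 77 [[-90.8, -77.3], [45.2, 77.2]]
50 164 [[-83.4, -77.3], [48.2, 77.1]]
60 211 [[-81.7, -74.0], [45.5, 73.7]]
70 759 [[-79.5, -71.5], [44.4, 71.3]]
front -60 -79.0
front -45 -91.0
front -30 -90.1
front -15 -84.8
front 0 -85.3
front 15 -85.9
front 30 -85.2
front 45 -85.6
front 60 -77.2
sides -60 -73.4 73.0
sides -45 -77.4 76.5
sides -30 -76.9 75.3
sides -15 -75.0 76.7
sides 0 -77.4 74.5
sides 15 -76.8 76.2
lid 140 91.0 91.0 1
lid 148 86.0 88.0 5
lid 156 80.0 85.0 7
lid 164 76.0 80.0 8
lid 172 71.0 76.0 11
lid 180 64.0 70.0 20
lid 188 53.0 63.0 27
lid 196 11.0 58.0 82
lid 204 3.0 44.0 116
lid 212 4.0 9.0 11
```

```bash
cat >> h.py <<'E'
from scipy.spatial.transform import Rotation as Ro
def quat(yaw,tilt=0):  # tool x toward -x of yawed frame; tilt>0: fingers point forward
    t=tilt; c=np.cos;s=np.sin
    z=np.array([s(t),0,-c(t)]);y=np.array([0,1.,0]);x=np.cross(y,z)
    R=Ro.from_euler('z',yaw).as_matrix()@np.c_[x,y,z]
    q=Ro.from_matrix(R).as_quat();return np.r_[q[3],q[:3]]
YC=np.radians(12.4)
def cw(x,y,z): # centrifuge mm -> world m
    return np.array([.5875+(x*np.cos(YC)-y*np.sin(YC))/1e3,.0273+(x*np.sin(YC)+y*np.cos(YC))/1e3,z/1e3])
def press(x,y,stop=7,zmin=.026):
    z=.036
    arm.move_l([x,y,z],.08); f0=get_force()[2]
    while z>zmin:
        z-=.001; arm.move_l([x,y,z],.02); f=get_force()[2]-f0
        print(round(z,4),np.round(f,2),end="; ")
        if f>stop: break
    arm.wait(.3); print("hold",get_force(),get_ee_pos()[2])
    arm.move_l([x,y,.09],.1)
E
python3 - <<'E'
from h import *
q=quat(np.radians(-3.3))
ik=lambda p,o:planner.ik(list(p),list(o))
print(ik(cw(105,0,260),quat(YC)),ik(cw(-11,0,122),quat(YC)))
for t in(0.3,.6,.8,1.0): print(t,ik(cw(-91,-40,36),quat(YC,t)),ik(cw(-125,-40,36+30),quat(YC,t)))
arm.goto([.40,.22,.30],q);hand.command_gripper(0)
arm.goto([.445,-.254,.12],q);arm.move_l([.445,-.254,.05],.15)
press(.445,-.254)
print(get_time(),get_grip_width())
E
```

```text
[-0.04901991  0.51816973  0.54819042  1.60081702  0.         -0.26544073] [-0.10211289  0.34336155 -0.08648261  1.14095217  0.         -0.31853372]
0.3 [-0.32326081  0.15476659 -0.66079652  0.49584085  0.15244666 -0.51976034] [-0.36921302  0.06435669 -0.67119335  0.5829503   0.16407742 -0.56477926]
0.6 [-0.45339461  0.08339175 -0.93866348  0.05646166  0.35816191 -0.57892122] [-0.52348669 -0.02922762 -0.93443489  0.19774535  0.39054564 -0.64571525]
0.8 None None
1.0 None None
0.035 -0.25; 0.034 -0.38; 0.033 0.31; 0.032 -0.54; 0.031 -0.75; 0.03 -0.23; 0.029 -0.38; 0.028 -0.49; 0.027 -0.5; 0.026 0.02; hold [-0.86730804  0.47622657  1.1938912 ] 0.026014635257766067
8.775 0.0001858791647603865
```

No contact was felt, so I'll look with the wrist and top cameras.

Run:
```python
from h import *
arm.move_l([.445,-.254,.032],.1)
im,_=get_image("wrist");im2,d2=get_image("top");im3,_=get_image("side")
c=cv2.resize(im2[200:290,300:400],(400,360),interpolation=cv2.INTER_CUBIC)
e=cv2.resize(im3[130:200,250:330],(400,350),interpolation=cv2.INTER_CUBIC)
b=np.zeros((600,800,3),np.uint8);w=cv2.resize(im,(320,240));b[:360,:400]=c;b[:350,400:]=e;b[360:,:320]=w
cv2.imwrite("pics/chk.png",b[:,:,::-1]);print(get_ee_pos(),get_force())
print({k:np.round(v,3) for k,v in camera_model("wrist").items()})
```

```text
[ 0.445371   -0.25429269  0.03263774] [-0.04403686 -0.24272976 -0.5642072 ]
{'fovy': np.float64(58.288), 'cx': np.float64(255.436), 'cy': np.float64(189.632), 'k1': np.float64(-0.05), 'T_tool_cam': array([[ 0.   , -0.957, -0.291,  0.075],
       [ 1.   ,  0.   ,  0.   , -0.001],
       [ 0.   , -0.291,  0.957, -0.163],
       [ 0.   ,  0.   ,  0.   ,  1.   ]])}
```

View pics/chk.png

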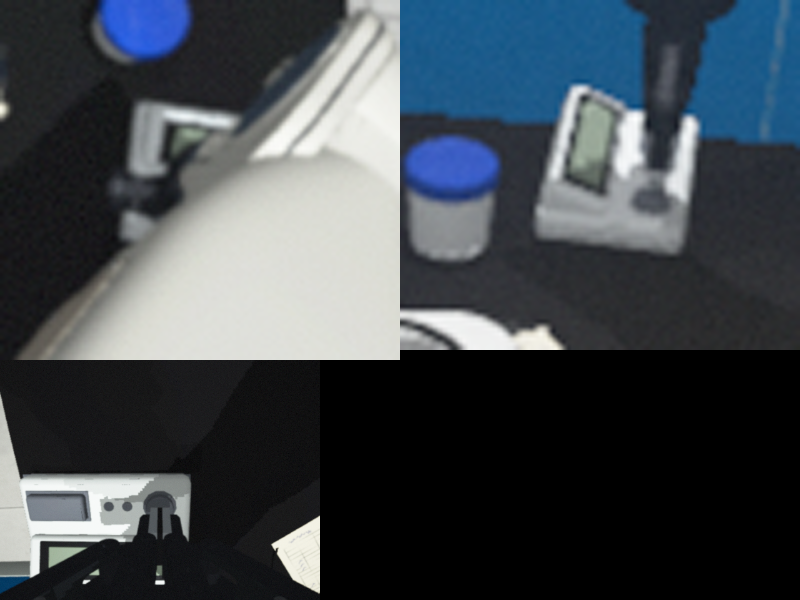

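Run:
```python
from h import *
im,d=get_image("side");m=camera_model("side");v,u=np.mgrid[0:384,0:512];P=world(u,v,d,m)
s=(abs(P[...,0]-.445)<.03)&(abs(P[...,1]+.254)<.03)&(im.max(-1)<90)
vv,uu=np.where(s)
for r in range(vv.min(),vv.max()+1):
    k=s[r]; 
    if k.any():print(r,u[r][k].min(),u[r][k].max(),np.round(np.median(P[r][k],0)*1000),int(np.median(im[r][k])))
cv2.imwrite("pics/side2.png",cv2.resize(im[125:185,265:345,::-1],None,fx=10,fy=10,interpolation=cv2.INTER_CUBIC))
```

```text
72 324 324 [ 415. -224.  373.] 65
79 323 323 [ 415. -225.  353.] 62
107 299 299 [ 473. -227.  265.] 74
108 299 318 [ 468. -229.  262.] 71
109 299 318 [ 426. -228.  261.] 66
110 298 318 [ 429. -229.  258.] 65
111 298 318 [ 446. -229.  254.] 64
112 298 318 [ 445. -229.  249.] 65
113 298 317 [ 424. -230.  247.] 65
114 299 317 [ 426. -226.  246.] 66
115 313 317 [ 424. -228.  244.] 65
116 317 317 [ 416. -247.  232.] 78
118 298 317 [ 444. -243.  225.] 59
119 297 317 [ 466. -232.  225.] 53
120 297 317 [ 454. -227.  225.] 50
121 297 316 [ 436. -227.  222.] 43
122 297 316 [ 452. -226.  218.] 42
123 297 316 [ 447. -226.  217.] 42
124 297 316 [ 425. -227.  214.] 41
125 297 316 [ 423. -228.  208.] 45
126 297 316 [ 428. -227.  205.] 43
127 297 316 [ 422. -228.  204.] 40
128 297 315 [ 424. -228.  201.] 41
129 296 315 [ 442. -226.  196.] 44
130 296 315 [ 425. -228.  193.] 43
131 296 315 [ 423. -228.  188.] 42
132 314 315 [ 418. -231.  186.] 50
133 313 313 [ 422. -224.  186.] 61
134 311 311 [ 428. -225.  181.] 62
135 299 310 [ 446. -263.  156.] 42
136 299 310 [ 434. -261.  154.] 42
137 299 310 [ 434
[... 647 characters left out ...]

158 300 303 [ 447. -243.   82.] 50
159 300 303 [ 447. -244.   78.] 50
160 300 303 [ 446. -243.   74.] 51
161 300 303 [ 446. -244.   70.] 52
162 300 303 [ 446. -240.   68.] 50
163 300 303 [ 445. -242.   63.] 59
168 300 302 [ 444. -258.   33.] 77
169 301 301 [ 444. -251.   34.] 81
170 297 302 [ 449. -248.   32.] 79
171 298 302 [ 445. -244.   30.] 80
173 307 307 [ 420. -284.   -2.] 85
174 307 308 [ 419. -272.    2.] 63
175 307 308 [ 419. -268.    0.] 60
176 307 308 [ 419. -264.   -1.] 58
177 307 308 [ 419. -254.    2.] 51
178 307 308 [ 419. -249.    1.] 51
179 291 308 [ 464. -239.   -1.] 68
180 291 308 [ 449. -233.    0.] 48
181 291 308 [ 442. -230.    0.] 42
182 300 308 [ 428. -225.   -0.] 42
```

View pics/side2.png

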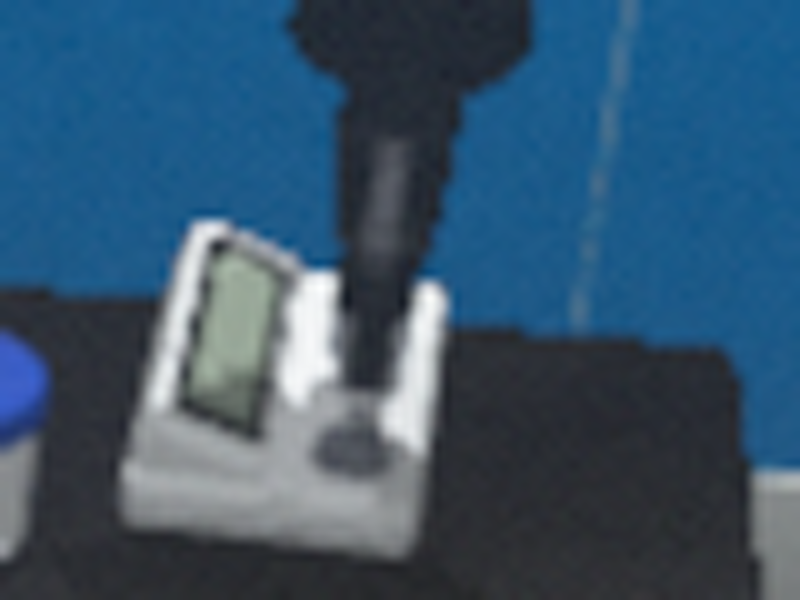

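The side view shows the fingertips at row ~164 (z≈60 mm), directly above the clear key at row ~170 but about 25 mm higher than the TCP reading says. I'll probe down under force guard.

Run:
```python
from h import *
z=.030; arm.move_l([.445,-.254,z],.05);f0=get_force()[2]
while z>-.004:
    z-=.001; arm.move_l([.445,-.254,z],.03); f=get_force()[2]-f0
    print(round(z,3),round(f,1),end="; ")
    if f>1.6: break
print(get_ee_pos(),get_time())
```

```text
0.029 0.9; 0.028 0.6; 0.027 0.6; 0.026 0.4; 0.025 0.8; 0.024 0.2; 0.023 0.4; 0.022 0.7; 0.021 -0.2; 0.02 -0.0; 0.019 0.1; 0.018 0.2; 0.017 -0.5; 0.016 0.3; 0.015 0.3; 0.014 -0.1; 0.013 -0.3; 0.012 0.6; 0.011 1.2; 0.01 2.3; [ 0.44508146 -0.25406884  0.01004092] 14.9583
```

Contact came at TCP z≈0.0113, so the real tip sits ~21 mm behind the reported TCP. I'll press on from here, then shut the lid using that offset.

```bash
cat >> h.py <<'E'
D=.021
def press2(x,y,z,f0,zend,stop=8):
    while z>zend:
        z-=.0005; arm.move_l([x,y,z],.02); f=get_force()[2]-f0
        print(round(z,4),round(f,1),end="; ")
        if f>stop: break
    arm.wait(.3); print("hold",get_force()[2]-f0,get_ee_pos())
E
python3 - <<'E'
from h import *
press2(.445,-.254,.010,0,.0055)
arm.move_l([.445,-.254,.10],.2)
print(get_time())
q=quat(YC); U=np.array([0,0,D])
arm.goto([.45,-.15,.27],q)
arm.goto(cw(115,-0,265)-U+[0,0,.02],q)
f0=get_force();print(f0,get_time())
im,d=get_image("side");cv2.imwrite("pics/lid0.png",cv2.resize(im[90:270,170:390,::-1],None,fx=3.3,fy=3.3,interpolation=cv2.INTER_CUBIC))
E
```

```text
0.0095 2.1; 0.009 3.3; 0.0085 2.7; 0.008 6.2; 0.0075 10.2; hold 11.30715224976455 [ 0.44511085 -0.25410651  0.00809976]
17.1167
[ 0.88176462 -0.33970303 -0.08667358] 19.1583
```

View pics/lid0.png

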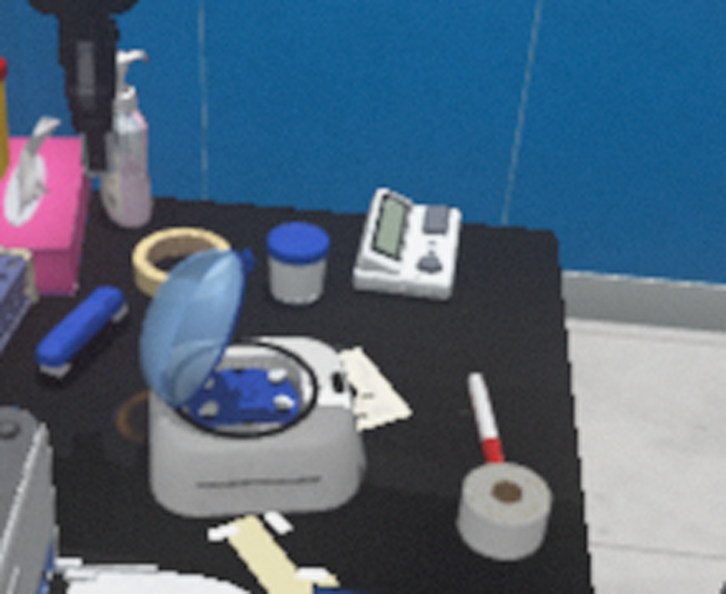

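The clear key bottomed at 10 N. The fingers at crop (97,168) are up behind the open lid and nothing is disturbed, so I'll push the lid along its arc.

Run:
```python
from h import *
f0=get_force();U=np.array([0,0,D])
def tcp(th,e=11,pen=0):
    lx,lz=-99,40.5-pen
    return cw(77+lx*np.cos(th)+lz*np.sin(th)+e,0,83.5-lx*np.sin(th)+lz*np.cos(th))-U
p=tcp(1.10)
arm.move_l([*(cw(115,0,0)[:2]),p[2]],.2)
arm.move_l(p,.06)
for th in np.arange(1.05,-.001,-.07):
    arm.move_l(tcp(th),.08); f=get_force()-f0; print(round(th,2),f.round(1),end="; ")
    if np.linalg.norm(f)>20: print("STOP");break
else:
    z0=tcp(0)[2]
    for k in range(1,9):
        z=z0-.001*k; arm.move_l([*tcp(0)[:2],z],.03); f=get_force()-f0; print(k,f.round(1),end=";")
        if f[2]>8: break
arm.wait(.3);print(get_ee_pos(),get_time())
im,d=get_image("side");cv2.imwrite("pics/lid1.png",cv2.resize(im[90:270,170:390,::-1],None,fx=3.3,fy=3.3,interpolation=cv2.INTER_CUBIC))
```

```text
1.05 [-1.3  0.7 -0.4]; 0.98 [ 0.8  1.  -1. ]; 0.91 [-0.7  1.1 -0.2]; 0.84 [-0.5  1.2  0.5]; 0.77 [-1.1  0.6 -1. ]; 0.7 [-1.3  0.7 -0.7]; 0.63 [-0.1  1.4 -0.8]; 0.56 [-0.6  0.3 -0.1]; 0.49 [-0.7 -0.1 -0.3]; 0.42 [-0.2  0.4  0.3]; 0.35 [-0.7  2.1 -0.6]; 0.28 [-0.9  0.7 -0.2]; 0.21 [-1.   0.5 -0.2]; 0.14 [-0.9  0.9 -0.3]; 0.07 [-0.9  1.2 -0.2]; -0.0 [-0.1  0.4  4.2]; 1 [-3.1  0.4 13.3];[0.57746787 0.0248639  0.10358953] 25.1333
```

View pics/lid1.png

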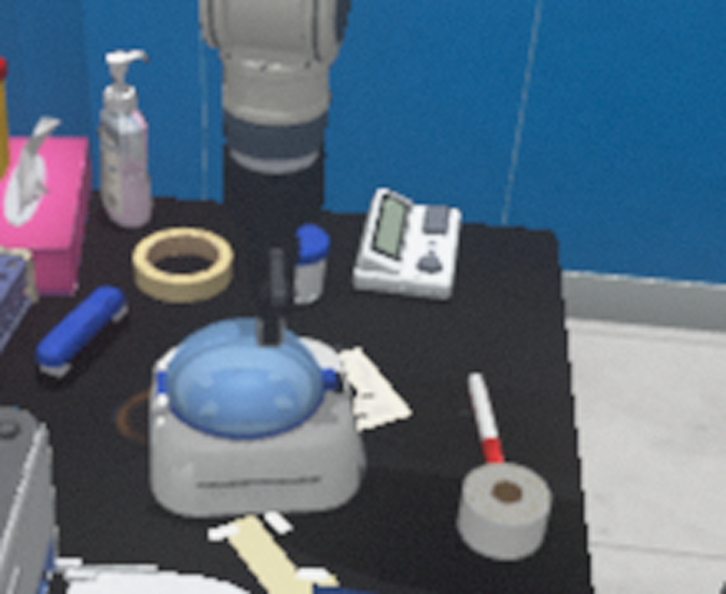

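The lid is shut (force rose at the expected height, and the crop shows the dome seated). Next is the rocker.

Run:
```python
from h import *
t=.3;q=quat(YC,t)
p=get_ee_pos();arm.move_l([p[0],p[1],.17],.2)
def tcp(xc,zc): return cw(xc-11*np.cos(t)+21*np.sin(t),-40,zc-11*np.sin(t)-21*np.cos(t))
arm.goto(tcp(-150,150),q);arm.move_l(tcp(-125,35.5),.15)
arm.move_l(tcp(-102,35.5),.08);arm.wait(.1);f0=get_force();print(f0.round(1))
x=-102;n=np.array([np.cos(YC),np.sin(YC),0])
while x<-78:
    x+=.5 if x>-96 else 1; arm.move_l(tcp(x,35.5),.03); f=get_force()-f0; print(x,round(-f@n,1),end="; ")
    if -f@n>12: break
arm.wait(.2);print((get_force()-f0).round(1),get_ee_pos()-tcp(x,35.5),get_time())
arm.move_l(tcp(-125,35.5),.1);arm.move_l(tcp(-150,130),.2)
im,d=get_image("top");cv2.imwrite("pics/rock.png",cv2.resize(get_image("wrist")[0][:,:,::-1],(800,600)))
print(get_time())
```

```text
[-0.7 -0.   0.2]
-101 0.4; -100 -0.7; -99 -0.9; -98 0.2; -97 -0.5; -96 -0.3; -95 -0.7; -94.5 -1.1; -94.0 -0.6; -93.5 -1.0; -93.0 -0.6; -92.5 -0.3; -92.0 -1.1; -91.5 -0.6; -91.0 0.4; -90.5 4.2; -90.0 6.1; -89.5 8.1; -89.0 11.1; -88.5 12.0; [-11.3  -1.3  16.4] [-3.31648589e-04 -9.47690532e-05  6.86246870e-04] 33.0583
34.3167
```

View pics/rock.png

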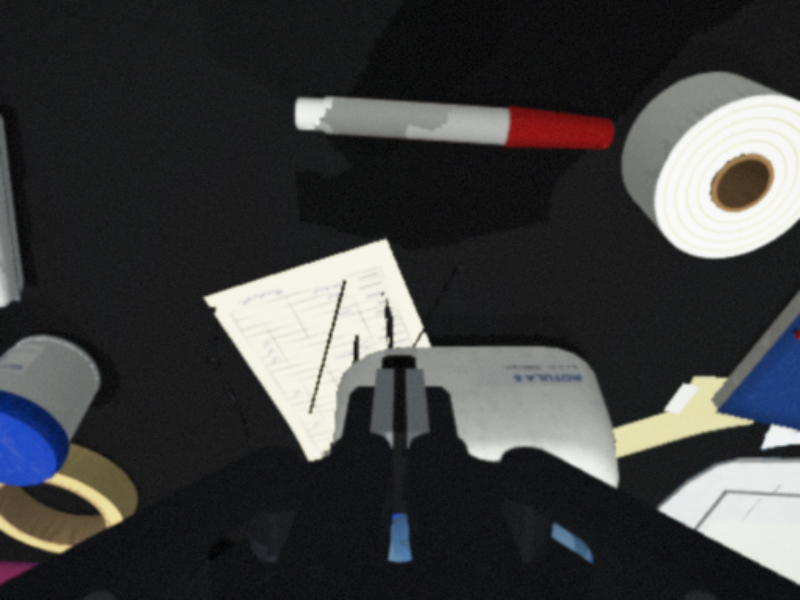

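The force had a large upward part, so I'll check the rocker's state from further back. In this picture it is the black spot at (400,362), just beyond the fingertips.

Run:
```python
from h import *
for x,y,z,t in((-175,-40,75,.6),(-160,-40,80,.6),(-150,-40,90,.6),(-150,-40,100,.5)):
    p=cw(x,y,z)
    if planner.ik(list(p),list(quat(YC,t))) is not None:
        print(x,t);arm.goto(p,quat(YC,t));break
pos=get_ee_pos();w=get_ee_rot();im,d=get_image("wrist");m=camera_model("wrist")
T=np.eye(4);T[:3,:3]=Ro.from_quat([w[1],w[2],w[3],w[0]]).as_matrix();T[:3,3]=pos
T=T@m["T_tool_cam"]
v,u=np.mgrid[0:384,0:512];P=world(u,v,d,m,T)
R=np.array([[np.cos(YC),np.sin(YC)],[-np.sin(YC),np.cos(YC)]])
L=np.dstack([(P[...,:2]*1000-[587.5,27.3])@R.T,P[...,2]*1000]);np.save("L.npy",L)
s=(abs(L[...,1]+40)<12)&(L[...,0]>-100)&(L[...,0]<-78)&(L[...,2]>15)&(L[...,2]<48)
vv,uu=np.where(s);print(len(vv),vv.min(),vv.max(),uu.min(),uu.max())
k=(abs(L[...,1]+40)<4)&s
for zz in range(16,48,2):
    kk=k&(abs(L[...,2]-zz)<1)
    if kk.any():print(zz,kk.sum(),np.median(L[kk][:,0]).round(1),int(np.median(im[kk])))
a,b=max(vv.min()-25,0),max(uu.min()-30,0);c=im[a:vv.max()+25,b:uu.max()+30]
f=min(8,560/c.shape[0],780/c.shape[1]);cv2.imwrite("pics/rock2.png",cv2.resize(c[:,:,::-1],None,fx=f,fy=f,interpolation=cv2.INTER_CUBIC))
print(get_time())
```

```text
-175 0.6
117 231 240 243 271
16 18 -85.6 141
18 22 -85.2 137
34.8417
```

View pics/rock2.png

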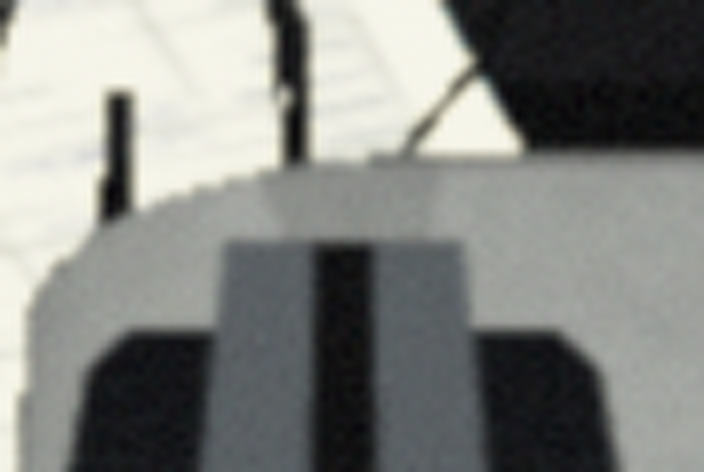

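The fingers hide the rocker, so I'll shift sideways and measure its face by depth.

Run:
```python
from h import *
m=camera_model("wrist");R=np.array([[np.cos(YC),np.sin(YC)],[-np.sin(YC),np.cos(YC)]])
arm.goto(cw(-165,10,75),quat(YC,.6));arm.wait(.1)
pos=get_ee_pos();w=get_ee_rot()
fr=[get_image("wrist") for _ in range(4)];im=fr[0][0];d=np.median([f[1] for f in fr],0)
T=np.eye(4);T[:3,:3]=Ro.from_quat([w[1],w[2],w[3],w[0]]).as_matrix();T[:3,3]=pos
T=T@m["T_tool_cam"]
v,u=np.mgrid[0:384,0:512];P=world(u,v,d,m,T)
L=np.dstack([(P[...,:2]*1000-[587.5,27.3])@R.T,P[...,2]*1000])
s=(abs(L[...,1]+40)<14)&(L[...,0]>-100)&(L[...,0]<-78)&(L[...,2]>12)&(L[...,2]<60)
vv,uu=np.where(s);print(len(vv),vv.min(),vv.max(),uu.min(),uu.max())
dk=s&(im.max(-1)<70);print("dark y",np.percentile(L[dk][:,1],[5,50,95]).round(1),"z",np.percentile(L[dk][:,2],[2,98]).round(1))
for zz in np.arange(14,50,1.5):
    kk=s&(abs(L[...,1]+40)<5)&(abs(L[...,2]-zz)<.75)
    if kk.any():print(zz,kk.sum(),np.median(L[kk][:,0]).round(1),int(np.median(im[kk])))
c=im[max(vv.min()-20,0):vv.max()+20,max(uu.min()-20,0):uu.max()+20]
f=min(10,560/c.shape[0],780/c.shape[1]);cv2.imwrite("pics/rock3.png",cv2.resize(c[:,:,::-1],None,fx=f,fy=f,interpolation=cv2.INTER_CUBIC))
print(get_time())
```

```text
1974 218 276 173 212
dark y [-48.5 -40.3 -33.2] z [20.7 39.6]
14.0 19 -85.0 139
15.5 20 -84.9 138
17.0 21 -84.9 134
18.5 11 -84.7 103
20.0 7 -87.1 46
21.5 5 -87.6 51
23.0 13 -90.2 15
24.5 20 -90.0 8
26.0 20 -90.1 8
27.5 22 -90.3 9
29.0 18 -90.4 9
30.5 25 -90.5 9
32.0 19 -90.4 12
33.5 21 -90.6 13
35.0 26 -90.6 13
36.5 21 -90.5 14
38.0 31 -90.6 24
39.5 67 -87.3 32
41.0 29 -83.9 161
42.5 23 -83.6 162
44.0 21 -83.6 161
45.5 27 -83.3 162
47.0 25 -82.9 165
48.5 25 -82.8 167
35.4833
```

View pics/rock3.png

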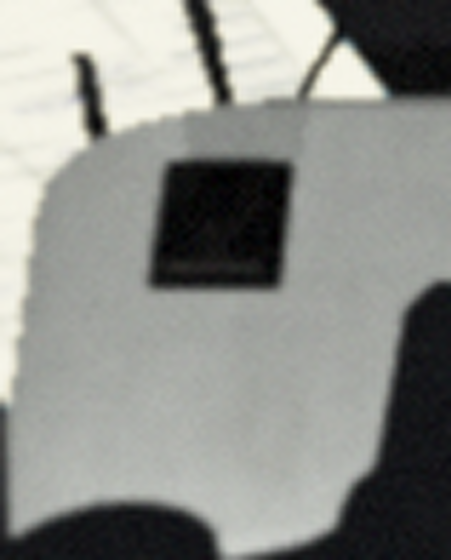

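The rocker spans y≈-33 to -48 and z≈21–39.6, and its face is nearly flat (slope ≈ +0.03), so it is only part-way over. The tip probably rode up its top edge. I'll retry with a vertical tool, slightly lower, then measure again.

```bash
cat > rk.py <<'E'
from h import *
R2=np.array([[np.cos(YC),np.sin(YC)],[-np.sin(YC),np.cos(YC)]])
def rocker():
    m=camera_model("wrist");arm.goto(cw(-165,10,75),quat(YC,.6));arm.wait(.1)
    pos=get_ee_pos();w=get_ee_rot();fr=[get_image("wrist") for _ in range(4)];im=fr[0][0];d=np.median([f[1] for f in fr],0)
    T=np.eye(4);T[:3,:3]=Ro.from_quat([w[1],w[2],w[3],w[0]]).as_matrix();T[:3,3]=pos
    T=T@m["T_tool_cam"];v,u=np.mgrid[0:384,0:512];P=world(u,v,d,m,T)
    L=np.dstack([(P[...,:2]*1000-[587.5,27.3])@R2.T,P[...,2]*1000])
    s=(abs(L[...,1]+40)<5)&(L[...,0]>-100)&(L[...,0]<-78)
    for zz in np.arange(18.5,45,1.5):
        kk=s&(abs(L[...,2]-zz)<.75)
        if kk.any():print(zz,np.median(L[kk][:,0]).round(1),int(np.median(im[kk])),end=" | ")
    k=s&(L[...,2]>23)&(L[...,2]<37.5);print("slope",np.polyfit(L[k][:,2],L[k][:,0],1))
    np.savez("rk.npz",im=im)
def push(zt,t=0.,y=-40,stop=13,xs=-104):
    q=quat(YC,t);n=np.array([np.cos(YC),np.sin(YC),0])
    tcp=lambda x,dz=0: cw(x-11*np.cos(t)+21*np.sin(t),y,zt+dz-11*np.sin(t)-21*np.cos(t))
    arm.goto(tcp(-140,60),q);arm.move_l(tcp(-120),.15);arm.move_l(tcp(xs),.08);arm.wait(.1)
    f0=np.mean([get_force() for _ in range(3)],0);x=xs
    while x<-76:
        x+=.5;arm.move_l(tcp(x),.04);f=get_force()-f0;print(x,round(-f@n,1),round(f[2],1),end="; ")
        if np.linalg.norm(f)>stop:break
    arm.wait(.2);f=get_force()-f0;print("end",f.round(1),get_ee_pos()-tcp(x))
    arm.move_l(tcp(-120),.1);arm.move_l(tcp(-140,60),.2)
E
python3 - <<'E'
from rk import *
push(33.5)
rocker();print(get_time())
E
```

```text
-103.5 1.2 -0.6; -103.0 -0.2 -0.8; -102.5 0.3 0.2; -102.0 -0.1 -1.3; -101.5 0.3 0.6; -101.0 -1.1 0.2; -100.5 -0.6 0.4; -100.0 0.4 0.1; -99.5 -0.0 -1.0; -99.0 0.2 0.2; -98.5 0.5 -0.1; -98.0 0.5 -0.6; -97.5 0.1 -0.8; -97.0 -0.4 -0.3; -96.5 1.6 -0.4; -96.0 1.5 0.8; -95.5 0.0 -0.1; -95.0 0.0 -0.8; -94.5 1.1 -1.3; -94.0 0.2 -0.3; -93.5 0.2 -0.2; -93.0 0.1 0.0; -92.5 0.2 0.1; -92.0 0.5 -0.4; -91.5 0.7 -0.7; -91.0 0.1 -0.6; -90.5 0.1 -0.2; -90.0 2.2 0.8; -89.5 4.9 3.4; -89.0 6.1 2.7; -88.5 8.3 5.6; -88.0 10.3 7.4; -87.5 12.6 8.5; end [-12.5  -3.    8.3] [-0.00193625 -0.00030324 -0.00015317]
18.5 -85.6 102 | 21.5 -90.1 46 | 23.0 -91.0 31 | 24.5 -91.1 9 | 26.0 -91.1 9 | 27.5 -90.8 10 | 29.0 -90.6 11 | 30.5 -90.7 12 | 32.0 -90.8 12 | 33.5 -90.6 13 | 35.0 -90.4 14 | 36.5 -90.6 13 | 38.0 -90.3 18 | 39.5 -87.4 74 | 41.0 -84.2 163 | 42.5 -83.8 162 | 44.0 -84.1 161 | slope [ 5.23210948e-02 -9.23517302e+01]
47.6
```

Run:
```python
from rk import *
q=quat(YC);t0=get_time()
tcp=lambda x,z: cw(x-11,-40,z-21)
arm.goto(tcp(-125,50),q);arm.move_l(tcp(-98,36),.15);f0=get_force()
for x in(-91,-89,-87,-85.5):
    arm.move_l(tcp(x,36),.05);f=get_force()-f0;R=R2@f[:2]
    print(x,R.round(1),f[2].round(1),(R2@(get_ee_pos()-tcp(x,36))[:2]*1e3).round(2))
    if abs(R[0])>22:break
arm.wait(.15)
arm.move_l(tcp(-120,40),.15)
rocker();print(t0,get_time())
```

```text
-91 [-0.1 -0.6] -0.5 [ 0.  -0.1]
-89 [-2.9  0.4] 2.4 [-0.46  0.07]
-87 [-10.9  -1.6] 7.2 [-2.21  0.16]
-85.5 [-16.7  -2.5] 12.5 [-3.61  0.22]
18.5 -85.5 71 | 21.5 -87.8 32 | 23.0 -91.0 23 | 24.5 -91.1 9 | 26.0 -91.0 8 | 27.5 -91.1 11 | 29.0 -91.0 11 | 30.5 -90.7 10 | 32.0 -90.6 13 | 33.5 -90.7 13 | 35.0 -90.6 14 | 36.5 -90.4 12 | 38.0 -90.5 21 | 39.5 -87.4 41 | 41.0 -84.2 162 | 42.5 -84.1 163 | 44.0 -84.0 161 | slope [ 5.39458386e-02 -9.24762350e+01]
47.6 51.075
```

Mechanically the rocker is at a stop, but the finger also pressed it down by friction. I'll do one push that moves forward and upward, so friction helps it over, then check.

Run:
```python
from rk import *
q=quat(YC);t0=get_time()
tcp=lambda x,z: cw(x-11,-40,z-21)
arm.goto(tcp(-115,40),q);arm.move_l(tcp(-93,32.5),.2);f0=get_force()
for x,z in((-88,33),(-87,35),(-87,37.5)):
    arm.move_l(tcp(x,z),.05);f=get_force()-f0;R=R2@f[:2]
    print(x,R.round(1),f[2].round(1),(R2@(get_ee_pos()-tcp(x,z))[:2]*1e3).round(2))
arm.move_l(tcp(-115,40),.15)
rocker();print(t0,get_time())
```

```text
-88 [-5.8  1.6] 1.9 [-1.61  0.41]
-87 [-7.1  0.3] -0.7 [-2.47  0.51]
-87 [-5.9  1.1] 2.3 [-0.88  0.12]
18.5 -85.5 72 | 23.0 -91.1 24 | 24.5 -91.0 9 | 26.0 -90.9 10 | 27.5 -91.0 9 | 29.0 -91.0 10 | 30.5 -90.8 11 | 32.0 -90.5 13 | 33.5 -90.5 15 | 35.0 -90.5 13 | 36.5 -90.4 12 | 38.0 -90.2 23 | 39.5 -87.9 56 | 41.0 -84.3 162 | 42.5 -84.0 162 | 44.0 -84.0 162 | slope [ 5.21659386e-02 -9.23069517e+01]
51.075 54.0083
```

Three pushes give an identical end state, so it is at its rigid stop. Now the start key.

Run:
```python
from h import *
q=quat(np.radians(-3.3));x,y=.441,-.342
p=get_ee_pos();arm.move_l([p[0]-.01,p[1],.13],.25)
arm.goto([x,y,.06],q);arm.move_l([x,y,.014],.15);f0=get_force()[2];print(get_time())
arm.move_l([x,y,.0068],.03);arm.wait(.25);print(get_force()[2]-f0,get_ee_pos())
arm.move_l([x,y,.08],.2);print(get_time(),get_force())
print(job.finish_job())
```

```text
56.15
9.380507495039096 [ 0.44190074 -0.34260346  0.00817103]
57.3083 [ 0.60623504 -0.08833259 -0.43670119]
the job is handed in; nothing more can be done
None
```

I ran all four steps in order and handed the job in at about 57 s. The result came back without a verdict. The clear key, lid and start key all pressed home, but the rocker being fully on is inferred: three pushes ended at the same hard stop, while depth images showed it tilted about -0.05 rad (on needs -0.12).

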